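# Clear the sundae cup off the coaster box and pop its touch-latch lid

### The arm

A 6-joint arm with a two-finger parallel gripper is mounted at the origin on the work surface. World frame = base frame: x ahead of the robot, y to its left, z up, the work surface at z = 0. Lengths are in m, angles in rad, forces in N, time in s.
With the tool pointing down it reaches from about 0.35 to 0.975 m from the base axis. Payload 17.4 kg.
Tool frame: the origin (TCP) lies at the very end of the fingers, on their centre line; the grasp point (between the pads) lies 19 mm behind it; z points along the fingers, x is the direction in which the jaws open and shut, and the axes are right-handed (so a half turn about z gives the same grasp; the last joint's range is limited). The gripper opens to 85 mm and grips with 20 to 120 N. Pads are 22 mm wide; open, the fingers measure 114 mm over their backs; the gripper's body (76 mm by 85 mm) begins 54 mm behind the grasp point. The pads swing forward as they close: fully open they stand 13 mm farther back than shut.
Start: joints at [-1.201, 0.116, 1.442, -0, 1.584, -0.038], TCP at [0.268, -0.62, 0.231] pointing down, gripper open.
Joint ranges: [-2.83, 2.83], [-0.83, 2.19], [0.07, 2.5], [-1.14, 4.28], [0.01, 3], [-2.97, 2.97]. Speed limits (rad/s): [1.89, 1.89, 2.22, 3.14, 3.14, 3.14].

### API

Orientations are given as a unit quaternion [w, x, y, z].
In Python, from rig import sense, eyes, finish_job, nets gives the robot as it stands. The module is installed in compiled form; this text tells all that it offers.
- The arm moves only by the tool arm_command, never from a script. Its arguments are lists of equal length, an entry for each row: "twist": the turn, a rotation vector about the tool's x, y, z in rad, a list of three; "dp": the shift along the tool's x, y, z in mm, a list of three; "fingers": the finger opening in mm, from 0 to 85.4. In form: {"twist": [[wx, wy, wz], ...], "dp": [[dx, dy, dz], ...], "fingers": [fingers, ...]}. A call has 1 to 20 rows; each row shifts and turns the commanded pose from where the row before left it, along the tool's axes as they then stand; what a row does not reach is not made up. A row lasts 1/8 s, in which the tool goes at most 62.5 mm and 10.7 degrees, less where a joint would pass 70% of its speed; a pose out of reach is approached as far as the arm can. A call with a gripper value outside its range is refused whole. The fingers move at their own pace and stop on an object; "newtons" is the grip in N (left out, the last holds). Time passes only in rows, so rows that do not move let the fingers close. It gives the time, the measured TCP pose, the force and the opening at its end, in the units of the state.
- sense(): the state, without advancing time (a new reading comes with each control period).
- eyes.capture(name): name is "side" or "top" or "wrist"; returns a dict with "img" (480x640x3 uint8, red, green, blue), "K" (3x3 intrinsics, pixels), "R" (3x3) and "t" (3): a world point X has camera coordinates R X + t. Camera axes: x right, y down, z forward; pixel columns grow to the right and rows downward; lengths in m; the calibration is good to about 2 mm. A picture is of the moment at which its call begins. There is no depth.
- finish_job(): hands the job in, once; it reports no verdict.
Trained networks look in a picture, given as the dict that the camera call returned (one of the last four; its "shot" number tells which), for a name from the list of things; names that differ only in an ending like _2 or _b are one class to them, and where a whole thing is asked for, a point or a joint stands for the part that bears it (a point fixed in the world has none). Each returns a list of dicts, best first, with "score" (0 to 1); they miss things now and then, are a little off and sometimes report something else, mostly with a low value. They report only what shows in the picture. A call takes as long as a camera call. They do not tell look-alikes from the thing itself.
- nets.boxes_of(thing, picture): "rect" ([left, top, right, bottom] in pixels, round what is visible of it).
The state is a dict: "time": time; "joints": joint angles; "qd": joint speeds; "joint_torque": joint torques, N m; "ee_pos": TCP position; "tool_rot": TCP orientation; "ft_force": force on the tool from outside, world axes, zero at the start; "moment": the same for the moment, N m; "finger_gap": finger opening in m.
Only numpy, scipy, OpenCV 4.12 (cv2) and the standard library are available. Lean on these libraries where they do the work, as an engineer would, in place of code of your own. Each camera call takes 0.05 s, during which the arm holds its last target. There are 200 camera calls.

### The job

On the bar, first slide the black upturned sundae cup off the dark lid of the coaster box to the middle of the cork mat beside it, pushing it with the fingers without picking it up or tipping it. Then press the front edge of the lid down until its touch catch lets go and the lid springs up ajar, leave it standing ajar, and leave the other glasses and the jigger alone.

Things in the scene. Friction and masses are not known exactly. Their poses are not given: they have to be found in the camera images.
- console: Grey coaster box fixed on the bar, 210 mm deep (its x), 500 mm long (its y), 100 mm high; origin at the centre of its underside, z up, front facing its -x. The lid covers the middle 200 mm of its length, from the front edge to a 15 mm fixed strip at the back; beside it lie two flat decks, 150 mm (y) by 210 mm (x), centred at y = +175 and -175 mm. Decks and lid top are flush.
- lid (a joint): Dark wood lid, 193 mm deep, 196 wide, 10 thick, hinged at its rear edge. 0 = shut, latched, flush; positive = front edge up, stop at 0.30 rad (57 mm up); negative = pushed in, stop at -0.045. Pressing the mark 4 to 5 mm down (8 to 10 N) trips the catch; let go, and a spring (4 N at the front edge) lifts it to its stop. Once tripped it never relatches. The cup's weight does not trip it.
- lid_press (a point): Centre of the small flush steel disc, 18 mm across, on the lid's top face, 18 mm behind the middle of its front edge and 175 mm from the hinge: where to press. It moves with the lid.
- lid_hinge (a point): Middle of the lid's hinge line at its rear edge, level with the lid's top; the line runs along the console's y.
- cup: Black pressed-glass sundae cup standing upside down on the lid, loose: 72 mm high, 80 mm across at the bottom (its rim, straight-sided up to 20 mm above its underside, thin ribs), tapering to a 24 mm neck 55 mm up and a 58 mm foot on top. About 0.2 kg. Origin at the centre of its underside, z up.
- mat: Square of cork, 130 by 130 mm, let flush into one of the two decks (left or right): where the cup must go. Origin at its centre on the deck surface. It has no edge to catch on; its sides are parallel to the console's.
- coupe: Upturned clear dessert glass on the other deck, loose: 75 mm high, 68 mm across at the bottom. Leave alone. Origin at the centre of its underside.
- goblet: Tall upturned clear goblet on the bar at the robot's right, loose: 165 mm high, 80 mm across. Leave alone. Origin at the centre of its underside.
- jigger: Steel double-cone measuring jigger on the bar at the robot's left, loose: 80 mm high, 44 mm across. Leave alone. Origin at the centre of its underside.
There are look-alikes about, which are no part of the job. There is more than one size of the cup; the one meant has the size given above.

How it is judged:
By the outcome, as a careful person would: the job done as asked, in the order asked, and still so for the second after the job is handed in, with the robot touching nothing.
It also fails if it takes over 51 s, if anything falls off the work surface, if the arm or the gripper's body presses on something with over 40 N, if the wrist force passes 120 N, or if a joint passes its speed limit or range.

## Working session

There is one attempt and no reset: what is moved stays moved. The work goes in short steps, Python scripts to look and compute and a tool call to move; the robot and the scene stay as the last step left them, time stands still between calls to the robot, and variables do not carry over. Pictures are saved under pics/ and viewed, about 8 in all and at most 12, crops included, and the job is handed in when it is done.

Besides the shell and the picture viewer there is one more tool, called after "Call:" as name(argument=value, ...), one argument or row to a line, values as JSON. arm_command: Moves the arm, as the interface text tells. Its arguments: {"type":"object","properties":{"twist":{"type":"array"},"dp":{"type":"array"},"fingers":{"type":"array"},"newtons":{"type":"number"}},"required":["twist","dp","fingers"]}

```bash
mkdir -p pics
cat > h.py <<'E'
import numpy as np, cv2
from rig import sense, eyes, finish_job, nets
def cap(n,save=None):
    p=eyes.capture(n)
    if save: cv2.imwrite('pics/'+save,cv2.cvtColor(p['img'],cv2.COLOR_RGB2BGR))
    return p
def ray(p,u,v,z):
    R,t,K=map(np.array,(p['R'],p['t'],p['K'])); c=-R.T@t
    d=R.T@np.linalg.solve(K,[u,v,1.]); return c+d*(z-c[2])/d[2]
def proj(p,X):
    q=np.array(p['K'])@(np.array(p['R'])@np.array(X)+np.array(p['t'])); return q[:2]/q[2]
E
python3 - <<'E'
from h import *
np.set_printoptions(precision=3,suppress=True)
a=cap('top','top0.png'); b=cap('side','side0.png')
for n,p in(('top',a),('side',b)):
    print(n,'cam',-np.array(p['R']).T@np.array(p['t']))
    for th in ['console','lid','lid_press','cup','mat','coupe','goblet','jigger']:
        print(th,[(np.round(d['rect']).astype(int).tolist(),round(d['score'],2)) for d in nets.boxes_of(th,p)[:4]])
s=sense();print(s['time'],s['ee_pos'],s['tool_rot'],s['ft_force'])
E
```

```text
top cam [0.494 0.019 1.11 ]
console [([158, 176, 418, 314], 0.67)]
lid [([164, 226, 237, 297], 0.67), ([235, 195, 344, 304], 0.64)]
lid_press [([236, 194, 344, 302], 0.59)]
cup [([294, 333, 322, 360], 0.88), ([253, 124, 306, 178], 0.76), ([277, 224, 317, 265], 0.75)]
mat [([166, 223, 237, 298], 0.89), ([237, 199, 342, 305], 0.62)]
coupe [([356, 210, 389, 241], 0.61)]
goblet [([481, 230, 550, 270], 0.96), ([236, 194, 346, 303], 0.57)]
jigger [([101, 260, 132, 279], 0.69)]
side cam [-0.103  0.733  0.863]
console [([190, 173, 422, 373], 0.76)]
lid [([256, 212, 389, 289], 0.95), ([300, 200, 341, 249], 0.62)]
lid_press [([253, 213, 388, 287], 0.91)]
cup [([388, 290, 424, 326], 0.95), ([219, 193, 265, 254], 0.89), ([301, 201, 342, 250], 0.72)]
mat [([210, 256, 308, 327], 0.86)]
coupe [([344, 164, 381, 214], 0.77), ([189, 174, 426, 374], 0.18)]
goblet [([436, 127, 471, 203], 0.6)]
jigger [([169, 351, 196, 398], 0.62)]
0.9 [ 0.268 -0.62   0.231] [ 0.     0.836 -0.549  0.   ] [-0.46  -0.288  0.393]
```

View pics/top0.png

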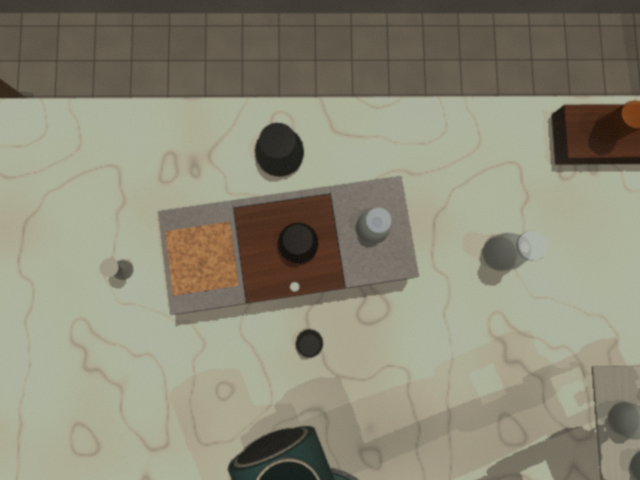

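View pics/side0.png

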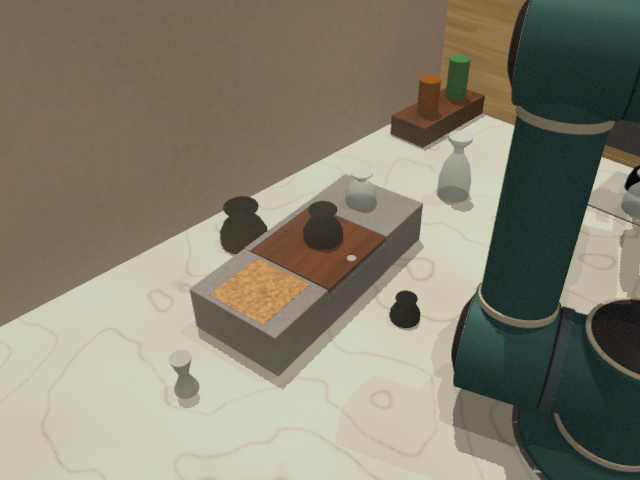

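The top view shows three dark cups: a big one behind the box (279,150), a small one in front (309,343), and one on the lid (297,243). I choose the one on the lid, since the description puts it there. The mat is on the left deck (201,258), the disc is at (294,287), and the coupe is on the right deck (375,223).

Run:
```python
from h import *
from scipy.optimize import minimize
np.set_printoptions(precision=4,suppress=True)
a=cap('top'); b=cap('side')
hsv=cv2.cvtColor(a['img'],cv2.COLOR_RGB2HSV)
m=cv2.inRange(hsv,(8,110,110),(22,255,255)); m[:, :150]=0; m[:,260:]=0; m[:200]=0;m[320:]=0
m=cv2.morphologyEx(m,cv2.MORPH_CLOSE,np.ones((5,5)))
r=cv2.minAreaRect(cv2.findNonZero(m)); box=cv2.boxPoints(r)
W=np.array([ray(a,*q,.1) for q in box]); print('mat',W, W.mean(0), [np.linalg.norm(W[i]-W[i-1]) for i in range(4)])
for i in range(4): d=W[i]-W[i-1]; print('yaw',np.degrees(np.arctan2(d[1],d[0])))
# disc
g=a['img'].astype(int); sub=(g.min(2)>130); sub[:278]=0;sub[296:]=0;sub[:,:285]=0;sub[:,304:]=0
v,u=np.nonzero(sub); print('disc',len(u),u.mean(),v.mean(),ray(a,u.mean(),v.mean(),.1))
for q in [(159,211),(402,177),(418,276)]: print('corner',ray(a,*q,.1))
# cup fit
prof=[(0,.04),(.02,.04),(.055,.012),(.065,.029),(.072,.029)]
th=np.linspace(0,2*np.pi,40)
def sil(p,x,y):
    im=np.zeros((480,640),np.uint8); pr=[]
    for z,r in prof: pr.append(np.array([proj(p,(x+r*np.cos(t),y+r*np.sin(t),.1+z)) for t in th]))
    for i in range(len(pr)-1):
        h=cv2.convexHull(np.vstack(pr[i:i+2]).astype(np.float32)); cv2.fillConvexPoly(im,np.round(h*16).astype(np.int32),255,shift=4)
    return im>0
masks=[]
for p,rc in((a,(270,215,325,275)),(b,(295,195,350,256))):
    k=np.zeros((480,640),bool); x0,y0,x1,y1=rc; k[y0:y1,x0:x1]=(p['img'].max(2)<48)[y0:y1,x0:x1]; masks.append(k); print('cuppix',k.sum())
def cost(q,w=(1,1)): return sum(wi*(sil(p,*q)^k).sum() for p,k,wi in zip((a,b),masks,w))
q0=ray(a,297,243,.12)[:2]
for w in((1,1),(1,0),(0,1)):
    r=minimize(cost,q0,args=(w,),method='Nelder-Mead',options=dict(initial_simplex=[q0,q0+[.015,0],q0+[0,.015]])); print('cup',w,r.x,r.fun,sil(a,*r.x).sum(),sil(b,*r.x).sum())
vis=a['img'][190:320,150:420].copy()
crop=cv2.resize(vis,None,fx=2.9,fy=2.9,interpolation=cv2.INTER_CUBIC); cv2.imwrite('pics/crop.png',crop[...,::-1])
```

```text
mat [[0.6333 0.3049 0.1   ]
 [0.6506 0.1748 0.1   ]
 [0.5223 0.1561 0.1   ]
 [0.5059 0.2843 0.1   ]] [0.578 0.23  0.1  ] [np.float64(0.1290582708978166), np.float64(0.13116751387372952), np.float64(0.129711670209174), np.float64(0.12928621967896675)]
yaw 9.165859071849027
yaw -82.39298699707226
yaw -171.67397997278508
yaw 97.30080368961184
disc 48 294.125 286.3541666666667 [0.5188 0.0449 0.1   ]
corner [0.6738 0.3151 0.1   ]
corner [ 0.7391 -0.1784  0.1   ]
corner [ 0.5358 -0.2036  0.1   ]
cuppix 1246
cuppix 65
cup (1, 1) [0.6041 0.0363] 1642.0 1359 1588
cup (1, 0) [0.6043 0.0375] 114.0 1354 1590
cup (0, 1) [0.6056 0.0183] 1502.0 1367 1557
```

View pics/crop.png

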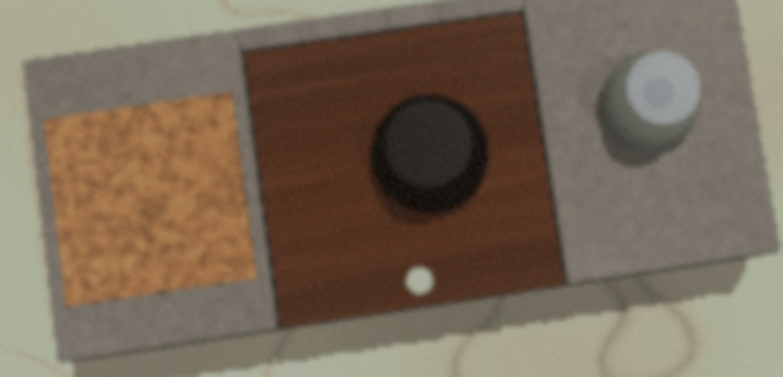

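The crop confirms the choice: a rim of about 80 mm, on the lid, near its middle. The box is yawed about 7.8°. The cup needs to go about 195 mm along the box's +y. I'll straddle it from the coupe side with the fingers part open across the push direction. First I rotate and lift.

Call:
arm_command(
  twist=[
    [0,0,-0.1855],
    [0,0,-0.1855],
    [0,0,-0.1855],
    [0,0,-0.1855],
    [0,0,-0.1855],
    [0,0,-0.1855],
    [0,0,-0.1855],
  ],
  dp=[
    [0,0,-15],
    [0,0,-15],
    [0,0,-15],
    [0,0,-15],
    [0,0,-15],
    [0,0,0],
    [0,0,0],
  ],
  fingers=[40,40,40,40,40,40,40],
)

```text
time: 1.88
ee_pos: [0.2677, -0.6197, 0.3065]
tool_rot: [0.0, 0.997, 0.071, 0.0]
ft_force: [-1.5, 0.2, -0.6]
finger_gap: 0.0403
```

```bash
cat >> h.py <<'E'
from scipy.spatial.transform import Rotation as Ro
yaw=np.radians(7.8); C=np.array([.605,.056]); ex=np.array([np.cos(yaw),np.sin(yaw)]); ey=np.array([-ex[1],ex[0]])
def rot():
    q=sense()['tool_rot']; return Ro.from_quat([q[1],q[2],q[3],q[0]])
def todp(target):
    s=sense(); return rot().inv().apply(np.array(target)-s['ee_pos'])*1000
def loc(P): d=np.array(P[:2])-C; return np.array([d@ex,d@ey])
def wld(x,y,z): return np.r_[C+x*ex+y*ey,z]
E
python3 - <<'E'
from h import *
np.set_printoptions(precision=4,suppress=True)
s=sense();print(s['time'],s['ee_pos'],rot().as_matrix(),s['finger_gap'])
cup=loc([.604,.037]);mat=loc([.578,.230]);print(cup,mat,loc([.519,.045]))
print(todp(wld(cup[0],cup[1]-.059,.29)))
print(todp(wld(cup[0],cup[1]-.059,.108)))
E
```

```text
1.875 [ 0.2677 -0.6197  0.3065] [[ 0.99    0.1411  0.0002]
 [ 0.1411 -0.99   -0.0003]
 [ 0.0001  0.0004 -1.    ]] 0.04031598375579655
[-0.0036 -0.0187] [-0.0031  0.1761] [-0.0867  0.0008]
[ 425.2789 -543.6645   16.3906]
[ 425.2588 -543.7299  198.3906]
```

Call:
arm_command(
  twist=[
    [0,0,0],
    [0,0,0],
    [0,0,0],
    [0,0,0],
    [0,0,0],
    [0,0,0],
    [0,0,0],
    [0,0,0],
    [0,0,0],
    [0,0,0],
    [0,0,0],
    [0,0,0],
    [0,0,0],
    [0,0,0],
    [0,0,0],
  ],
  dp=[
    [30.4,-38.8,0],
    [30.4,-38.8,0],
    [30.4,-38.8,0],
    [30.4,-38.8,0],
    [30.4,-38.8,0],
    [30.4,-38.8,0],
    [30.4,-38.8,0],
    [30.4,-38.8,0],
    [30.4,-38.8,0],
    [30.4,-38.8,0],
    [30.4,-38.8,0],
    [30.4,-38.8,0],
    [30.4,-38.8,0],
    [30.4,-38.8,0],
    [0,0,0],
  ],
  fingers=[40,40,40,40,40,40,40,40,40,40,40,40,40,40,40],
)

```text
time: 3.75
ee_pos: [0.6169, -0.0214, 0.3056]
tool_rot: [-0.0, 0.998, 0.069, -0.0]
ft_force: [-0.4, 0.3, -0.5]
finger_gap: 0.0399
```

Run:
```python
from h import *
np.set_printoptions(precision=4,suppress=True)
p=cap('wrist','w1.png')
s=sense();print(s['time'],s['ee_pos'],rot().as_matrix()[:,0],s['ft_force'])
cup=loc([.604,.037])
print(todp(wld(cup[0],cup[1]-.059,.108)))
print([ (d['rect'],d['score']) for d in nets.boxes_of('cup',p)], proj(p,[.604,.037,.1]), proj(p,[.604,.037,.172]))
```

```text
3.8 [ 0.6164 -0.0228  0.3059] [ 0.9905  0.1372 -0.0007] [-0.2581 -0.0322 -0.1094]
[ -3.975   -1.933  197.9132]
[([478.7, 67.6, 636.4, 179.0], 0.88), ([70.9, 97.5, 150.2, 157.4], 0.82), ([263.7, 85.1, 370.8, 194.3], 0.69)] [315.017 135.464] [313.3085 139.0529]
```

View pics/w1.png

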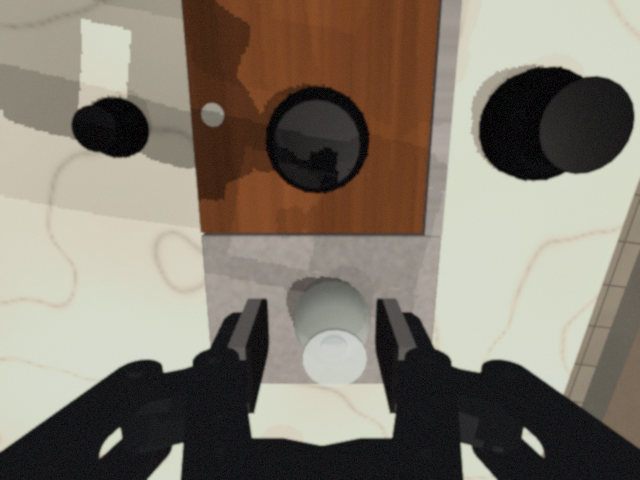

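The wrist view puts the cup at (317,139), within 3 px of the prediction. The coupe is at about (331,318), clear of where the fingers come down. Next is the descent.

Call:
arm_command(
  twist=[
    [0,0,0],
    [0,0,0],
    [0,0,0],
    [0,0,0],
    [0,0,0],
    [0,0,0],
    [0,0,0],
  ],
  dp=[
    [-2,-2,40],
    [0,0,45],
    [0,0,45],
    [0,0,35],
    [0,0,20],
    [0,0,13],
    [0,0,0],
  ],
  fingers=[40,40,40,40,40,40,40],
)

```text
time: 4.72
ee_pos: [0.6137, -0.0225, 0.1084]
tool_rot: [-0.0, 0.998, 0.068, -0.0]
ft_force: [-0.8, 0.6, -0.3]
finger_gap: 0.0399
```

Run:
```python
from h import *
np.set_printoptions(precision=4,suppress=True)
p=cap('side'); cv2.imwrite('pics/s2.png',cv2.resize(p['img'][120:340,180:460],None,fx=2.7,fy=2.7)[...,::-1])
s=sense();print(s['time'],s['ee_pos'],loc(s['ee_pos']),rot().as_matrix()[:,0],s['ft_force'],s['finger_gap'])
```

```text
4.775 [ 0.6141 -0.0224  0.1092] [-0.0017 -0.0789] [0.9909 0.1349 0.0008] [ 0.2312 -0.0144  1.2678] 0.040027867382133764
```

View pics/s2.png

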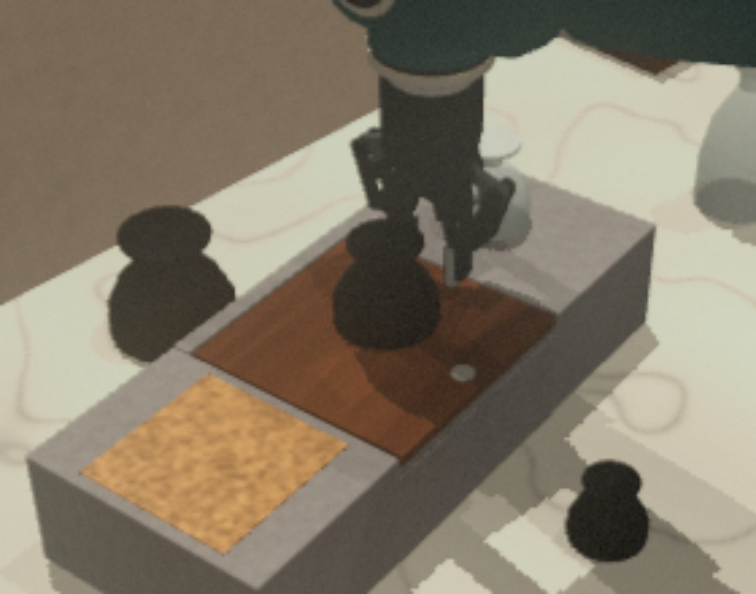

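The fingers are down just behind the cup and the coupe is untouched. Now I push gently for the first 160 mm.

Call:
arm_command(
  twist=[
    [0,0,0],
    [0,0,0],
    [0,0,0],
    [0,0,0],
    [0,0,0],
    [0,0,0],
    [0,0,0],
    [0,0,0],
    [0,0,0],
    [0,0,0],
    [0,0,0],
    [0,0,0],
    [0,0,0],
    [0,0,0],
    [0,0,0],
    [0,0,0],
    [0,0,0],
    [0,0,0],
    [0,0,0],
    [0,0,0],
  ],
  dp=[
    [0,-4,1],
    [0,-5,1],
    [0,-6,0],
    [0,-7,0],
    [0,-8,0],
    [0,-9,0],
    [0,-10,0],
    [0,-10,0],
    [0,-10,0],
    [0,-10,0],
    [0,-10,0],
    [0,-10,0],
    [0,-10,0],
    [0,-10,0],
    [0,-10,0],
    [0,-10,0],
    [0,-9,0],
    [0,-7,0],
    [0,-5,0],
    [0,0,0],
  ],
  fingers=[40,40,40,40,40,40,40,40,40,40,40,40,40,40,40,40,40,40,40,40],
)

```text
time: 7.28
ee_pos: [0.5921, 0.1367, 0.1062]
tool_rot: [-0.0, 0.998, 0.068, -0.0]
ft_force: [0.2, -1.2, -0.9]
finger_gap: 0.0401
```

Run:
```python
from h import *
np.set_printoptions(precision=4,suppress=True)
p=cap('side'); cv2.imwrite('pics/s3.png',cv2.resize(p['img'][120:340,180:460],None,fx=2.7,fy=2.7)[...,::-1])
w=cap('wrist'); print(nets.boxes_of('cup',w)); 
s=sense();print(s['time'],s['ee_pos'],loc(s['ee_pos']),rot().as_matrix()[:,0],s['ft_force'],s['finger_gap'])
e=wld(-.0031,loc(s['ee_pos'])[1]+.046,.172); print('predicted cup top px',proj(w,e))
cv2.imwrite('pics/w3.png',w['img'][...,::-1])
```

```text
[{'rect': [172.5, 65.5, 466.7, 382.7], 'score': 0.65}, {'rect': [1.5, 336.3, 65.9, 430.1], 'score': 0.64}, {'rect': [578.9, 302.4, 640.0, 446.0], 'score': 0.62}]
7.425 [0.5921 0.1362 0.1062] [-0.0019  0.0812] [ 0.9908  0.135  -0.0002] [ 0.577   0.5583 -0.6488] 0.03970664981206883
predicted cup top px [312.1165 253.9091]
```

View pics/s3.png

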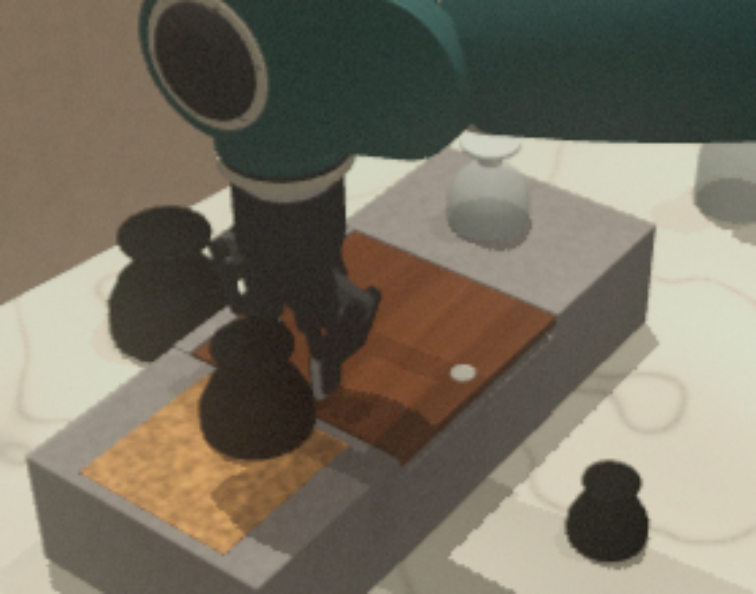

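View pics/w3.png

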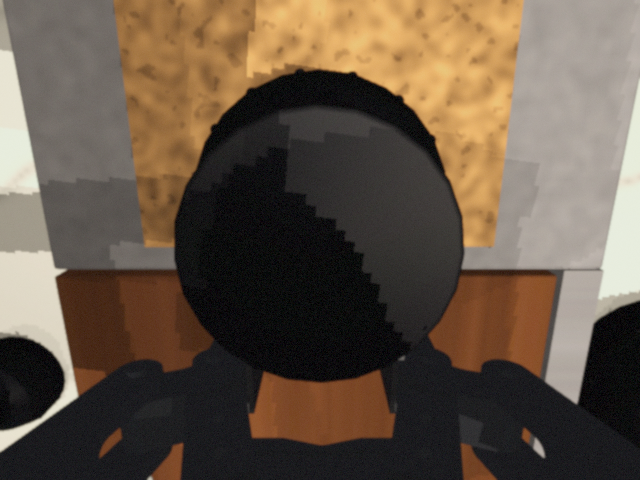

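In the wrist view the cup sits upright against both fingers, foot centre (319,243). That puts it 48 mm ahead of the TCP, so it has 47 mm left to go.

Call:
arm_command(
  twist=[
    [0,0,0],
    [0,0,0],
    [0,0,0],
    [0,0,0],
    [0,0,0],
    [0,0,0],
    [0,0,0],
    [0,0,0],
    [0,0,0],
    [0,0,0],
    [0,0,0],
    [0,0,0],
    [0,0,0],
  ],
  dp=[
    [0,-4,0],
    [0,-6,0],
    [0,-8,0],
    [0,-8,0],
    [0,-8,0],
    [0,-6,0],
    [0,-4,0],
    [0,-3,0],
    [0,0,0],
    [0,10,0],
    [0,15,0],
    [0,5,-50],
    [0,0,-60],
  ],
  fingers=[40,40,40,40,40,40,40,40,40,40,40,40,40],
)

```text
time: 9.05
ee_pos: [0.5895, 0.1515, 0.2166]
tool_rot: [0.0, 0.998, 0.067, -0.001]
ft_force: [0.1, 0.3, -0.5]
finger_gap: 0.0402
```

Run:
```python
from h import *
np.set_printoptions(precision=4,suppress=True)
p=cap('side'); w=cap('wrist'); a=cap('top')
mat=wld(-.0031,.1761,.1)
print('w cup',[ (d['rect'],round(d['score'],2)) for d in nets.boxes_of('cup',w)],'mat px',proj(w,mat),proj(w,mat+[0,0,.072]))
s=sense();print(s['time'],s['ee_pos'],loc(s['ee_pos']),s['ft_force'])
print('press dp',todp(wld(-.087,0.0008,.16)))
sc=cv2.resize(p['img'][140:340,180:440],(390,300))[...,::-1]
wi=cv2.resize(w['img'],(400,300))[...,::-1]; cv2.imwrite('pics/m4.png',np.hstack([sc,wi]))
```

```text
w cup [([50.2, 290.0, 134.6, 366.8], 0.98), ([244.6, 33.7, 388.3, 185.0], 0.78), ([489.5, 259.9, 640.0, 408.5], 0.61)] mat px [314.0018 107.0873] [312.6779 101.7657]
9.25 [0.5904 0.1523 0.2175] [-0.0014  0.0973] [-0.3114 -0.348  -0.4055]
press dp [-85.5503  96.6695  57.2925]
```

View pics/m4.png

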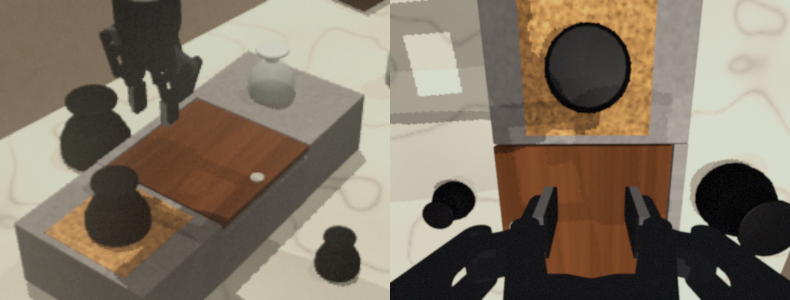

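The cup stands upright on the mat, centred to within about 2 mm: net centre (316,109) against the mat at (314,107). Next I shut the fingers and go over the disc.

Call:
arm_command(
  twist=[
    [0,0,0],
    [0,0,0],
    [0,0,0],
    [0,0,0],
    [0,0,0],
    [0,0,0],
    [0,0,0],
  ],
  dp=[
    [-21.5,24.2,0],
    [-21.5,24.2,0],
    [-21.5,24.2,0],
    [-21.5,24.2,0],
    [0,0,40],
    [0,0,40],
    [0,0,15],
  ],
  fingers=[0,0,0,0,0,0,0],
)

```text
time: 10.12
ee_pos: [0.5162, 0.0451, 0.1179]
tool_rot: [-0.0, 0.998, 0.067, -0.002]
ft_force: [-0.2, -0.4, -0.8]
finger_gap: -0.0001
```

Run:
```python
from h import *
np.set_printoptions(precision=4,suppress=True)
w=cap('wrist')
s=sense();print(s['time'],s['ee_pos'],loc(s['ee_pos']),s['ft_force'],s['finger_gap'])
print('press dp',todp(wld(-.087,0.0008,.1)))
p=cap('side'); sc=cv2.resize(p['img'][140:340,180:440],(390,300))[...,::-1]
wi=cv2.resize(w['img'],(400,300))[...,::-1]; cv2.imwrite('pics/m5.png',np.hstack([sc,wi]))
```

```text
10.175 [0.5163 0.0452 0.1174] [-0.0894  0.0014] [-1.2596  0.4191 -1.2703] -0.00019730348717425392
press dp [ 2.4616  0.5679 17.4355]
```

View pics/m5.png

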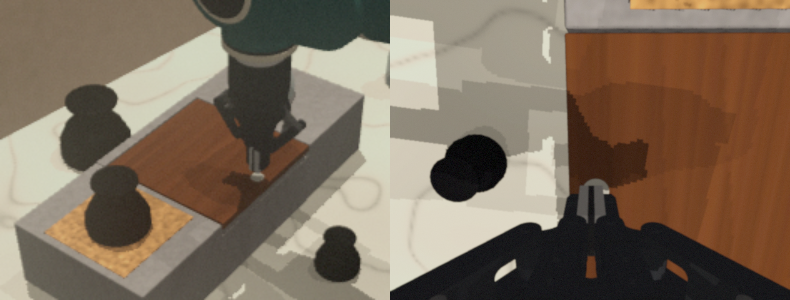

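The shut fingertips are over the disc. Now I press slowly and watch the force.

Call:
arm_command(
  twist=[
    [0,0,0],
    [0,0,0],
    [0,0,0],
    [0,0,0],
    [0,0,0],
    [0,0,0],
    [0,0,0],
  ],
  dp=[
    [2.5,0.5,7],
    [0,0,5],
    [0,0,3],
    [0,0,2],
    [0,0,2],
    [0,0,1.5],
    [0,0,0],
  ],
  fingers=[0,0,0,0,0,0,0],
)

```text
time: 11.1
ee_pos: [0.5202, 0.0454, 0.1008]
tool_rot: [0.0, 0.998, 0.068, -0.0]
ft_force: [-0.5, 0.2, 0.4]
finger_gap: -0.0001
```

Call:
arm_command(
  twist=[
    [0,0,0],
    [0,0,0],
    [0,0,0],
    [0,0,0],
  ],
  dp=[
    [0,0,1],
    [0,0,1],
    [0,0,1],
    [0,0,0],
  ],
  fingers=[0,0,0,0],
)

```text
time: 11.6
ee_pos: [0.5204, 0.0454, 0.0984]
tool_rot: [0.0, 0.998, 0.068, 0.0]
ft_force: [-3.4, -0.9, 7.9]
finger_gap: 0.0003
```

Call:
arm_command(
  twist=[
    [0,0,0],
    [0,0,0],
    [0,0,0],
    [0,0,0],
  ],
  dp=[
    [0,0,1],
    [0,0,1],
    [0,0,1],
    [0,0,0],
  ],
  fingers=[0,0,0,0],
)

```text
time: 12.1
ee_pos: [0.5205, 0.0454, 0.0956]
tool_rot: [0.0, 0.998, 0.068, 0.0]
ft_force: [-3.0, -0.2, 8.6]
finger_gap: -0.0001
```

Call:
arm_command(
  twist=[
    [0,0,0],
    [0,0,0],
    [0,0,0],
  ],
  dp=[
    [0,0,1],
    [0,0,0.5],
    [0,0,0],
  ],
  fingers=[0,0,0],
)

```text
time: 12.48
ee_pos: [0.5206, 0.0454, 0.0941]
tool_rot: [0.0, 0.998, 0.068, 0.001]
ft_force: [-2.9, -1.0, 8.1]
finger_gap: 0.0002
```

That is about 6 mm down at 8 N. I'll let it rise now; if the lid follows with about 4 N, the catch has tripped.

Call:
arm_command(
  twist=[
    [0,0,0],
    [0,0,0],
    [0,0,0],
    [0,0,0],
  ],
  dp=[
    [0,0,-5],
    [0,0,-10],
    [0,0,-10],
    [0,0,0],
  ],
  fingers=[0,0,0,0],
)

```text
time: 12.98
ee_pos: [0.5206, 0.0455, 0.1195]
tool_rot: [0.0, 0.998, 0.068, 0.001]
ft_force: [1.9, -0.1, 2.5]
finger_gap: -0.0005
```

The lid is following with about 3 N, so the catch has let go. I'll retreat up and out to the front.

Call:
arm_command(
  twist=[
    [0,0,0],
    [0,0,0],
    [0,0,0],
    [0,0,0],
    [0,0,0],
    [0,0,0],
    [0,0,0],
    [0,0,0],
    [0,0,0],
    [0,0,0],
    [0,0,0],
    [0,0,0],
  ],
  dp=[
    [0,0,-12],
    [0,0,-15],
    [0,0,-25],
    [0,0,-40],
    [0,0,-40],
    [-20,0,-20],
    [-30,0,0],
    [-20,0,0],
    [0,0,0],
    [0,0,0],
    [0,0,0],
    [0,0,0],
  ],
  fingers=[0,0,0,0,0,0,0,0,0,0,0,0],
)

```text
time: 14.48
ee_pos: [0.4512, 0.0361, 0.2701]
tool_rot: [-0.0, 0.998, 0.068, -0.0]
ft_force: [-0.1, -0.0, 0.7]
finger_gap: 0.0003
```

Run:
```python
from h import *
np.set_printoptions(precision=4,suppress=True)
s=sense();print(s['time'],s['ee_pos'],s['ft_force'])
p=cap('side');a=cap('top')
sc=cv2.resize(p['img'][120:340,150:480],(400,300))[...,::-1]
wi=cv2.resize(a['img'][110:350,90:480],(400,300))[...,::-1]; cv2.imwrite('pics/m6.png',np.hstack([sc,wi]))
for n,q in(('top',a),('side',p)):
  for t in('cup','coupe','goblet','jigger'): print(n,t,[np.round(d['rect']).astype(int).tolist() for d in nets.boxes_of(t,q)[:3]])
```

```text
14.475 [0.4512 0.0361 0.2701] [-0.0987 -0.0155  0.7058]
top cup [[175, 238, 221, 278], [257, 125, 304, 178]]
top coupe [[355, 210, 394, 243]]
top goblet [[481, 226, 547, 269]]
top jigger [[102, 259, 134, 277]]
side cup [[389, 287, 424, 324], [218, 194, 269, 254], [235, 250, 278, 306]]
side coupe [[345, 165, 379, 211]]
side goblet [[438, 127, 472, 203]]
side jigger [[167, 351, 197, 397], [435, 128, 474, 203]]
```

View pics/m6.png

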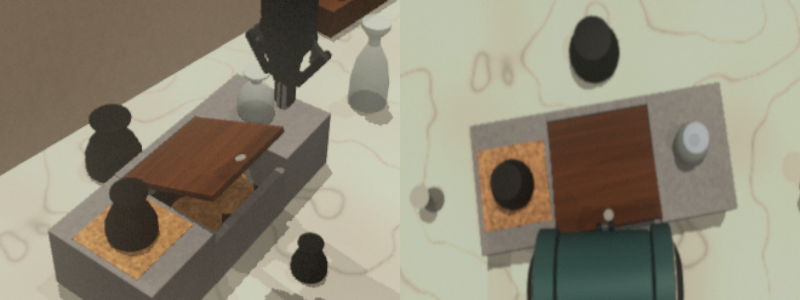

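The lid stands ajar, the cup is upright in the middle of the mat, and the other glasses and the jigger have not moved. I'm handing the job in.

```bash
python3 -c "
from h import *
print(finish_job())"
```

```text
the job is handed in; nothing more can be done
None
```

The job is done and handed in at about 14.5 s of the 51 s allowed. I pushed the cup about 195 mm off the lid onto the mat with part-open fingers, without lifting or tipping it. Then I pressed the steel disc about 6 mm down with shut fingers (about 8 N) until the catch let go, and backed the arm away.

**Last checks:** The final side and top views show the lid standing ajar with nothing touching it. The cup is upright on the mat, within about 2–3 mm of the middle. The coupe, goblet and jigger are where they started, to within a few pixels.

**Disagreements:** The first side-view fit of the cup failed because too few of its dark pixels were picked out. I used the top-view fit instead, and the wrist camera agreed with it. The measured fingertip height read up to about 3 mm above what I commanded just before contact, so I pressed in small steps and watched the force.

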